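Raise the ratchet funnel arm, slide the jar under it and lower the funnel onto the rim

ROBOT

A 6-joint arm with a two-finger parallel gripper is mounted at the origin on the work surface. World frame = base frame: x ahead of the robot, y to its left, z up, the work surface at z = 0. Lengths are in m, angles in rad, forces in N, time in s.
With the tool pointing down it reaches from about 0.35 to 0.8 m from the base axis. Payload 7.3 kg.
Tool frame: the origin (TCP) lies between the finger pads; the fingertips stand 25 mm ahead of it and the grasp point (between the pads) lies 6 mm ahead of it (r.tip_extent is the distance from the TCP to the fingertips, in m); z points along the fingers, y is the line along which they close (so a half turn about z gives the same grasp; the last joint's range is limited). The gripper opens to 85 mm and grips with 20 to 120 N. Pads are 22 mm wide; open, the fingers measure 114 mm over their backs; the gripper's body (76 mm by 85 mm) begins 54 mm behind the grasp point. The pads swing forward as they close: fully open they stand 13 mm farther back than shut.
Start: joints at [-1.396, 0.342, 1.524, -0, 1.275, -0.146], TCP at [0.166, -0.498, 0.256] pointing down, gripper open.
Joint ranges: [-2.53, 2.53], [-0.77, 2.02], [0.04, 2.7], [-1, 4.14], [0.28, 2.66], [-3.11, 3.11]. Speed limits (rad/s): [2.57, 2.57, 3.14, 3.14, 3.14, 3.14].

INTERFACE

Orientations are given as a unit quaternion [x, y, z, w].
In Python, from workcell import r, command_gripper, optics gives the robot as it stands. The module is installed in compiled form; this text tells all that it offers. Calls block until the motion is done:
- r.reach(position, orientation): joint-space move of the TCP to a pose.
- r.move_straight(position, orientation=None, speed=0.15, max_force=None): straight line of the TCP; orientation=None keeps the orientation; speed is the mean speed in m/s. With max_force (N) it stops when the force on the tool has changed by that much, and returns True; else False.
- r.movej(angles): joint-space move.
- command_gripper(opening, force=None): finger opening in m; force is the grip in N (None keeps the last); returns when the fingers have stopped.
- r.hold(seconds).
- r.solve_ik(position, orientation): joint angles nearest the present ones, or None.
- r.read_state(): the state.
- optics.get_image(name): name is "scene" or "top" or "wrist"; returns (picture, depth): 384x512x3 uint8, red, green, blue; 384x512 float32, m along the optical axis (not along the pixel's ray), 0 where there is no reading.
- optics.camera_model(name): a dict with "K" (3x3 intrinsics, pixels), "k1" (the pictures are not rectified: a ray, as slopes to the right and down, at radius r is drawn at 1 + k1 r^2 times it, then the intrinsics apply), "R" (3x3) and "t" (3): a world point X has camera coordinates R X + t; the wrist camera has in their place "tool_from_camera" (4x4, takes a point from camera to tool coordinates, whose origin is the TCP and whose axes are the flange's). Camera axes: x right, y down, z forward; pixel columns grow to the right and rows downward; lengths in m; the calibration is good to about 2 mm. A picture is of the moment at which its call begins: read the wrist's pose just before it. camera_model takes no time and is no camera call.
A pose or a line that the arm cannot do raises r.PlanningError and nothing moves.
- r.finish_job(): hands the job in; it is judged then, once.
The state is a dict: "time_s": time; "joint_positions": joint angles; "dq": joint speeds; "tau": joint torques, N m; "eef_pos": TCP position; "eef_rot": TCP orientation; "contact_force": force on the tool from outside, world axes, zero at the start; "torque": the same for the moment, N m; "grip_width": finger opening in m; "grip_force": force on a finger pad.
Only numpy, scipy, OpenCV 4.12 (cv2) and the standard library are available. Lean on these libraries where they do the work, as an engineer would, in place of code of your own. Each camera call takes 0.05 s, during which the arm holds its last target. There are 200 camera calls.

TASK

Make the filling stand ready to fill the amber jar: lift the funnel arm by the outer end of its black handle, letting the pawl click over the teeth by itself, until the spout is clear above the jar, and let the arm hang on its pawl. Then slide the jar along the tray until it is fully home against the end stop, squeeze the red trigger to the black handle to free the pawl, and lower the funnel gently, without letting it drop, until its shoulder rests with its own weight on the jar's rim, and let go. Do not work the trigger before the jar is home, be gentle with the glass and keep it upright, and leave the other goods on the counter where they are.

Things in the scene. Friction and masses are not known exactly. Their poses are not given: they have to be found in the camera images.
- stand: White jar filling stand, fixed to the counter. Origin: on the counter under the jar's home place; x along the tray away from the robot, y left, z up. Tray x -170 to 70 mm, 96 mm wide, top at z 10 mm. Steel fences 14 mm high along it, inner faces y +-36.5 mm. Steel end stop 28 mm high, near face x 35 mm. Toothed 24 mm square post at x 0, y 100 mm, 231 mm high, on a foot out to y 170 mm.
- jar_home (a point): Point on the tray's top (stand x 0, y 0, z 10 mm) where the centre of the jar's underside lies when the jar is fully home against the end stop.
- carriage: Green arm sliding on the post, 0.55 kg with funnel and pawl. Origin on the post's axis, axes as the stand's. On tooth n (0 to 7, 15 mm pitch, 6 mm deep, on the post's +x face) its origin is 68 + 15 n mm above the counter; it starts on tooth 1. Lifting takes up to about 16 N, 1.2 N of it sliding friction; the pawl clicks past each tooth and stops it going down.
- funnel_ring (a point): Middle of the green ring at carriage x 0, y -100, z 0 mm, above the jar's home place, holding a steel funnel: 102 mm wide at its top (about 45 mm above here), below it a flat shoulder 72 mm across and, under that, a spout 18 mm long, 40 mm across. It is pushed in by hand, so the shoulder's underside lies anywhere from 10 to 21 mm below this point.
- handle_end (a point): Pinch point for lifting, carriage x -20, y 145, z 45 mm, in the free outer end of the black upright handle plate. The plate spans carriage x -26 to -14 mm (12 mm thick), y 75 to 165, z -2 to 70 mm; pinch it along x from above. Its inner end (y 75 to 110 mm) faces the red trigger on its +x side.
- trigger (a point): On the axis of the red trigger, an upright rod 12 mm thick, at rest at carriage x 18, y 95, z 6 to 70 mm (this point at z 45). Squeezed along x to the black handle, from above with one finger on its +x side and one on the handle's -x side: 50 mm over both at rest, 38 mm fully squeezed (trigger then at x 6, y 91 mm). Takes 3 to 6 N; springs back when let go.
- pawl (a joint): Swing of the pawl lever (rad) about an upright pin at carriage x 29, y 40 mm; trigger and pawl nose are its two ends. 0: nose sprung fully into the rack; about 0.155 as it clicks over a tooth's tip; beyond about 0.155 the teeth are free; 0.22: trigger fully squeezed, the arm falls unless its handle is held firmly by then. Between teeth it rests part way out.
- jar: Loose empty amber glass jar, 70 mm across, 95 mm high, mouth 56 mm inside and 62 mm outside, 0.22 to 0.37 kg; origin at the centre of its underside, z up. It stands on the tray between the fences, 85 to 105 mm short of home. With the funnel over its home, push it low from the near side with shut fingers, the tool leaning back about 30 degrees.
- lid: Bystander: the jar's white lid, 68 mm across, 16 mm high, origin under its centre.
- scoop: Bystander: blue plastic scoop, 85 x 55 x 35 mm with a handle to -x (158 mm in all), origin under the pan's centre.
- spool: Bystander: white thread spool, 40 mm across, 80 mm high, origin under its centre.
- tape: Bystander: blue tape dispenser, 150 x 55 x 90 mm, origin under its centre.
- spice_green: Bystander: spice jar with a green cap, 60 mm across, 85 mm high, origin under its centre.
- spice_orange: Bystander: spice jar with an orange cap, 56 mm across, 75 mm high, origin under its centre.
- spice_red: Bystander: spice jar with a red cap, 52 mm across, 70 mm high, origin under its centre.
- weight: Bystander: brass weight, 36 mm across, 44 mm high, origin under its centre.
There are look-alikes about, which are no part of the job. What is shaped like the jar but pink, turquoise or yellow is not meant.

How it is judged:
On the way, in this order (a step that is already met when the one before it is completed fails the run):
1. the funnel arm is raised until the spout is clear above the jar's height (carriage origin more than 139 mm above the counter) and hangs still on its pawl, not touched (z of carriage in the frame of stand above 0.139 m and contact force between the fingers and carriage below 0.3 N and linear speed of carriage below 0.02 m/s), for 0.2 s.
2. the jar stands upright and fully home against the end stop (within 4 mm), the arm still up (horizontal distance between jar and jar_home below 0.004 m and angle between jar's own z axis and vertical below 0.05 rad and z of carriage in the frame of stand above 0.139 m), for 0.2 s.
At the end, for the whole second after the job is handed in: The jar stands upright on the tray within 5 mm of home, the funnel's shoulder rests on its rim with its weight (more than 1.5 N, carriage origin less than 127.5 mm above the counter), the trigger is let go (pawl below 0.16 rad), and all is at rest (contact force between carriage and jar above 1.5 N and z of carriage in the frame of stand below 0.1275 m and horizontal distance between jar and jar_home below 0.005 m and angle between jar's own z axis and vertical below 0.05 rad and value of joint pawl below 0.16 rad and linear speed of each of carriage, jar below 0.01 m/s); the robot touches nothing.
It fails at once if the funnel is pressed (more than 20 N) or dropped onto the jar (carriage faster than 0.08 m/s with the jar at home under it and the carriage origin below 130 mm) (contact force between carriage and jar above 20 N or (linear speed of carriage above 0.08 m/s and horizontal distance between jar and jar_home below 0.006 m and z of carriage in the frame of stand below 0.13 m)).
It fails at once if the jar is pushed or squeezed hard with the fingers (more than 25 N) (contact force between the fingers and jar above 25 N).
It fails at once if the jar is tipped (more than 0.3 rad) (angle between jar's own z axis and vertical above 0.3 rad).
It fails at once if the pawl is held out with the trigger (more than 0.18 rad) before the jar is home (within 6 mm) (value of joint pawl above 0.18 rad and horizontal distance between jar and jar_home above 0.006 m).
It fails at once if other goods on the counter are disturbed (moved more than 15 mm) (distance of any of lid, scoop, spool, tape, spice_green, spice_orange, spice_red, weight from where it was at the start of the episode above 0.015 m).
It also fails if it takes over 59 s, if anything falls off the work surface, if the arm or the gripper's body presses on something with over 40 N, if the wrist force passes 120 N, or if a joint passes its speed limit or range.

## Working session

There is one attempt and no reset: what is moved stays moved. The work goes in short steps, each a Python script; the robot and the scene stay as the last script left them, time stands still between calls to the robot, and variables do not carry over. Pictures are saved under pics/ and viewed, at most 10 in all, crops included, and the job is handed in when it is done.

```bash
mkdir -p pics; cat > h.py <<'E'
import numpy as np, cv2
from workcell import r, command_gripper, optics
def pts(name):
    st=r.read_state(); img,d=optics.get_image(name); c=optics.camera_model(name)
    return img,d,c,st
def cloud(name):
    img,d,c,st=pts(name); K=np.array(c["K"]); k1=c["k1"]
    h,w=d.shape; u,v=np.meshgrid(np.arange(w),np.arange(h))
    dist=np.array([k1,0,0,0,0.])
    n=cv2.undistortPoints(np.stack([u,v],-1).reshape(-1,1,2).astype(np.float64),K,dist).reshape(h,w,2)
    P=np.dstack([n[...,0]*d,n[...,1]*d,d]).astype(float)
    if "R" in c: X=(P-np.array(c["t"]))@np.array(c["R"])
    else:
        from scipy.spatial.transform import Rotation as Ro
        T=np.array(c["tool_from_camera"]); X=P@T[:3,:3].T+T[:3,3]
        X=X@Ro.from_quat(st["eef_rot"]).as_matrix().T+st["eef_pos"]
    X[d==0]=np.nan
    return img,X
def save(img,f): cv2.imwrite("pics/"+f,img[...,::-1])
E
python3 - <<'E'
from h import *
for n in("scene","top"):
    img,X=cloud(n); save(img,n+"0.png"); np.savez("/tmp/"+n,img=img,X=X)
    print(n,np.nanmin(X,(0,1)),np.nanmax(X,(0,1)))
s=r.read_state();print(s["time_s"],s["eef_rot"],s["contact_force"],r.tip_extent)
E
```

```text
scene [-1.5825174  -0.80950207 -0.78113372] [1.69609174 2.47407308 0.68529867]
top [-0.00413887 -1.52686046 -0.77354913] [1.90201856 1.48967077 0.75991724]
0.1 [ 9.87164931e-01  1.59702592e-01 -4.33232923e-06 -6.93368040e-04] [ 0.25250258 -0.04657137 -1.22923955] 0.025
```

View pics/scene0.png

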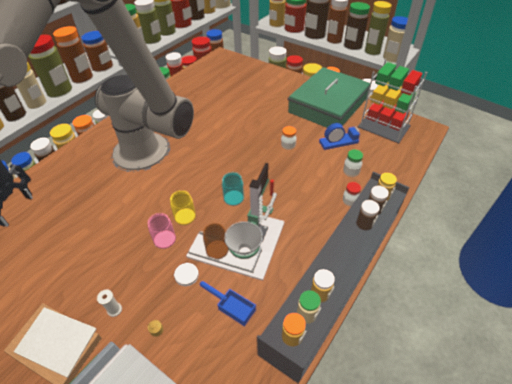

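View pics/top0.png

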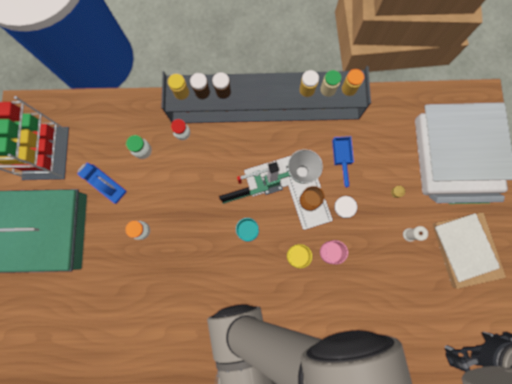

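```bash
python3 - <<'E'
from h import *
for n in("top","scene"):
    f=np.load(f"/tmp/{n}.npz");img,X=f["img"],f["X"]
    hsv=cv2.cvtColor(img,cv2.COLOR_RGB2HSV).astype(int);H,S,V=hsv[...,0],hsv[...,1],hsv[...,2]
    reg=(X[...,0]>.3)&(X[...,0]<.85)&(X[...,1]>-.35)&(X[...,1]<.35)
    z=X[...,2]
    def rep(nm,m):
        m=m&reg; k,l,s,c=cv2.connectedComponentsWithStats(m.astype(np.uint8))
        for i in range(1,k):
            if s[i,4]>12:
                P=X[l==i]; print(n,nm,s[i,4],c[i].round(),"med",np.median(P,0).round(3),"z95",np.percentile(P[:,2],[5,95]).round(3),
                  "rect",[np.round(a,3) for a in cv2.minAreaRect(P[:,:2].astype(np.float32))])
    rep("black",(V<60)&(z>.06)&(z<.2))
    rep("red",((H<6)|(H>174))&(S>150)&(V>80)&(z>.06))
    rep("tray",(S<50)&(V>140)&(z>.003)&(z<.018))
    rep("funnelrim",(S<50)&(z>.118)&(z<.14))
    rep("posttop",(z>.215)&(z<.25))
    rep("amber",(H>3)&(H<16)&(S>120)&(V<130)&(z>.03)&(z<.12))
    x=cv2.resize((img[130:240,205:365] if n=="top" else img[150:280,170:300]),None,fx=4.5,fy=4.5,interpolation=cv2.INTER_CUBIC);save(x,n+"_c.png")
E
```

```text
top black 19 [201.  95.] med [0.849 0.142 0.134] z95 [0.113 0.16 ] rect [array([0.849, 0.143]), array([0.002, 0.012]), np.float64(1.283)]
top black 23 [222.  94.] med [0.849 0.079 0.137] z95 [0.111 0.163] rect [array([0.849, 0.079]), array([0.019, 0.002]), np.float64(89.247)]
top black 19 [167. 112.] med [0.815 0.258 0.082] z95 [0.061 0.12 ] rect [array([0.818, 0.258]), array([0.002, 0.011]), np.float64(87.321)]
top black 182 [235. 195.] med [0.541 0.044 0.147] z95 [0.102 0.155] rect [array([0.543, 0.044]), array([0.009, 0.083]), np.float64(16.194)]
top red 150 [178. 126.] med [0.778 0.226 0.07 ] z95 [0.067 0.075] rect [array([0.778, 0.227]), array([0.045, 0.042]), np.float64(3.05)]
top red 17 [239. 179.] med [0.584 0.031 0.152] z95 [0.119 0.155] rect [array([0.587, 0.032]), array([0.01 , 0.007]), np.float64(12.594)]
top tray 136 [283. 164.] med [ 0.664 -0.105  0.01 ] z95 [0.007 0.014] rect [array([ 0.66 , -0.108]), array([0.046, 0.058]), np.float64(19.192)]
top tray 115 [256. 168.] med [ 0.649 -0.021  0.01 ] z95 [0.005 0.014] rect [array([ 0.65 , -0.019]), array([0.019, 0.081]), np.
[... 3523 characters left out ...]
.118  0.122] z95 [0.119 0.125] rect [array([ 0.63 , -0.124]), array([0.027, 0.088]), np.float64(84.552)]
scene funnelrim 21 [229. 229.] med [ 0.579 -0.158  0.12 ] z95 [0.119 0.123] rect [array([ 0.58 , -0.161]), array([0.044, 0.006]), np.float64(89.011)]
scene funnelrim 54 [244. 249.] med [ 0.659 -0.2    0.121] z95 [0.119 0.125] rect [array([ 0.647, -0.189]), array([0.091, 0.033]), np.float64(34.544)]
scene posttop 112 [254. 185.] med [ 0.601 -0.071  0.23 ] z95 [0.217 0.233] rect [array([ 0.599, -0.066]), array([0.026, 0.025]), np.float64(19.305)]
scene amber 321 [213. 234.] med [ 0.526 -0.17   0.078] z95 [0.037 0.104] rect [array([ 0.54 , -0.185]), array([0.059, 0.065]), np.float64(54.926)]
```

View pics/top_c.png

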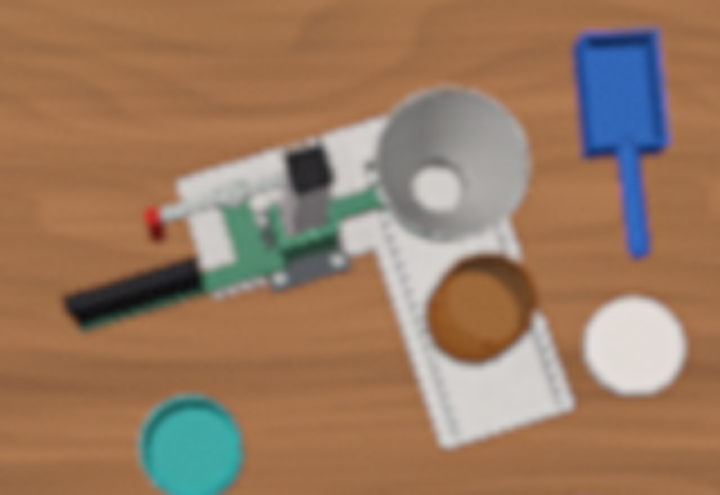

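View pics/scene_c.png

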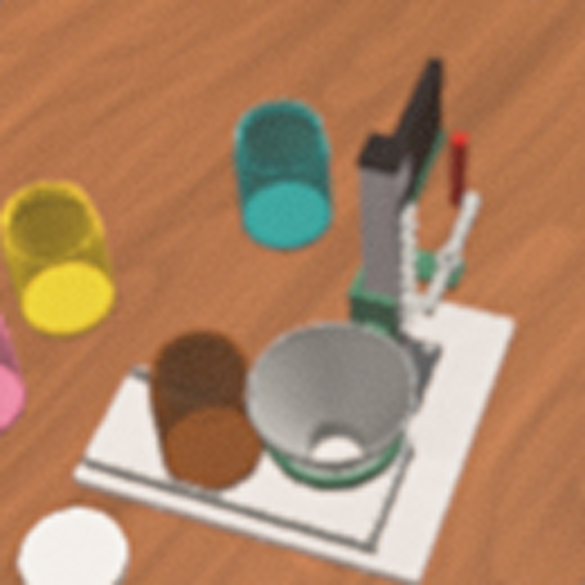

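The amber jar is at (312,198) in the top picture, between the fences just short of the funnel at (305,167). The pink (334,252), yellow (299,256) and turquoise (247,230) look-alikes stand outside the tray. Trigger and handle positions match a stand pose taken from the post top (yaw about 16.2°) to within 2 mm. Next I move above the handle and refine with the wrist camera.

```bash
cat >> h.py <<'E'
from scipy.spatial.transform import Rotation as Ro
YAW=np.deg2rad(16.2); c_,s_=np.cos(YAW),np.sin(YAW); RS=np.array([[c_,-s_,0],[s_,c_,0],[0,0,1]])
O=np.array([.598,-.0655,0])-RS@[0,.1,0]
W=lambda x,y,z: O+RS@np.array([x,y,z])/1000          # stand mm -> world
CAR=lambda x,y,z,h: W(x,y+100,z+h)                   # carriage mm, carriage height h mm
def ori(sgn=1,lean=0):
    # tool y along stand x; lean (deg) about stand y
    yt=sgn*RS@[1,0,0]; zt=np.array([0,0,-1.]); xt=np.cross(yt,zt)
    return Ro.from_matrix(np.column_stack([xt,yt,zt])).as_quat()
def F(): 
    s=r.read_state(); return round(s["time_s"],2),np.round(RS.T@s["contact_force"],2),np.round(RS.T@(s["eef_pos"]-O)*1000,1),round(s["grip_width"],4),round(s["grip_force"],1)
E
python3 - <<'E'
from h import *
p=CAR(-20,145,0,0); p[2]=.36
for sg in(1,-1): print(sg,r.solve_ik(p,ori(sg)))
q=r.read_state()["joint_positions"]
js=[r.solve_ik(p,ori(sg)) for sg in(1,-1)]
sg=[1,-1][int(np.argmin([9e9 if j is None else abs(j[5]) for j in js]))]
print("sg",sg); r.reach(p,ori(sg)); print(F())
img,X=cloud("wrist"); save(img,"w0.png")
z=X[...,2];V=img.max(2)
hsv=cv2.cvtColor(img,cv2.COLOR_RGB2HSV)
L=(X-O)@RS*1000
def rep(n,m):
    k,l,s,c=cv2.connectedComponentsWithStats(m.astype(np.uint8))
    if k<2:print(n,"none");return
    i=1+np.argmax(s[1:,4]); P=L[l==i]; print(n,s[i,4],c[i].round(),np.percentile(P,[2,50,98],axis=0).round(1).tolist(),[np.round(a,1) for a in cv2.minAreaRect(P[:,:2].astype(np.float32))])
rep("handletop",(V<70)&(z>.145)&(z<.165))
rep("redtop",(hsv[...,1]>140)&((hsv[...,0]<7)|(hsv[...,0]>173))&(z>.143)&(z<.17))
rep("posttop",(z>.222)&(z<.24))
E
```

```text
1 [-1.53166196e-02  3.19054365e-01  1.27430755e+00 -4.44089210e-16
  1.54823074e+00 -2.98059958e-01]
-1 [-1.53166196e-02  3.19054365e-01  1.27430755e+00 -4.44089210e-16
  1.54823074e+00  2.84353270e+00]
sg 1
(2.53, array([ 0.18,  0.1 , -0.45]), array([-20.2, 244.2, 359.8]), 0.0851, 0.0)
handletop 684 [257. 188.] [[-23.9, 181.0, 149.7], [-18.0, 227.5, 152.2], [-13.3, 266.2, 153.8]] [array([-18.7, 222.4]), array([11. , 89.5]), np.float64(0.2)]
redtop 73 [288. 210.] [[14.7, 193.7, 143.6], [19.3, 199.3, 152.1], [24.0, 203.1, 154.5]] [array([ 19.5, 198.1]), array([ 9.1, 10.4]), np.float64(20.9)]
posttop 231 [275. 313.] [[-11.1, 107.5, 222.9], [0.2, 113.8, 229.6], [13.8, 115.7, 231.8]] [array([  1.6, 111.7]), array([26.5, 10.3]), np.float64(6.1)]
```

View pics/w0.png

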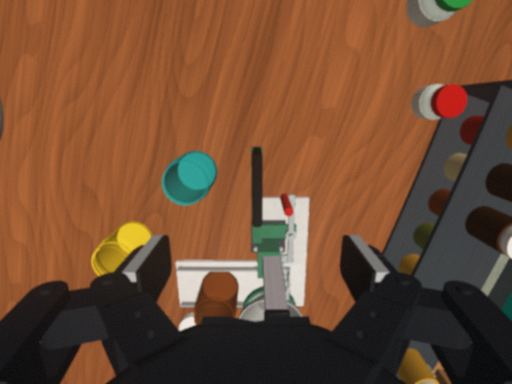

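The wrist view shows the handle as a black strip from (257,150) to (257,225), with the red trigger at (288,205). It agrees with my stand frame to about 1–2 mm. I shift the frame and pinch.

```bash
echo 'O=O+RS@np.array([.0012,.0018,0])' >> h.py
python3 - <<'E'
from h import *
Q=ori(1)
command_gripper(.06)
p=CAR(-20,145,51,83)
print(r.move_straight(p+[0,0,.06],Q,speed=.2))
print("hit",r.move_straight(p,Q,speed=.08,max_force=8),F())
command_gripper(0.0,30); print(F())
r.hold(.2);print(F())
E
```

```text
False
hit False (4.84, array([-0.68,  0.06,  0.96]), array([-19.6, 244.9, 134.5]), 0.0596, 0.0)
(5.33, array([-0.03,  0.42,  1.87]), array([-19.9, 245. , 134.3]), 0.0116, 33.4)
(5.53, array([-0.2 ,  1.29,  4.68]), array([-19.9, 245. , 134.3]), 0.0116, 33.6)
```

```bash
python3 - <<'E'
from h import *
command_gripper(0.0,60)
p=np.array(r.read_state()["eef_pos"])
for dz in(.03,.0795): print(r.move_straight(p+[0,0,dz],speed=.05),F())
print("seat",r.move_straight(p+[0,0,.0755],speed=.02,max_force=6),F())
command_gripper(.05); r.hold(.1); print(F())
q=np.array(r.read_state()["eef_pos"]); r.move_straight(q+[0,0,.09],speed=.2); r.hold(.1)
img,X=cloud("wrist"); L=(X-O)@RS*1000; z=X[...,2]
m=(img.max(2)<70)&(z>.13)&(z<.25)&(abs(L[...,0]+20)<12)&(L[...,1]>180)&(L[...,1]<268)
print("handle top z",m.sum(),np.percentile(z[m],[50,90,97]) if m.any() else None,F())
it,Xt=cloud("top"); save(cv2.resize(it[130:240,205:365],None,fx=4.5,fy=4.5),"t2.png")
# jar, amber
for n,(img,X) in{"wrist":(img,X),"top":(it,Xt)}.items():
    L=(X-O)@RS*1000
    hsv=cv2.cvtColor(img,cv2.COLOR_RGB2HSV).astype(int)
    m=(hsv[...,0]>3)&(hsv[...,0]<16)&(hsv[...,1]>120)&(L[...,2]>30)&(L[...,2]<112)&(abs(L[...,1])<45)&(L[...,0]>-180)&(L[...,0]<40)
    print(n,m.sum(),np.percentile(L[m],[2,50,98],axis=0).round(1).tolist() if m.any() else "")
E
```

```text
False (6.51, array([ 1.77, -0.57, -1.29]), array([-19.9, 245. , 164.4]), 0.0111, 62.1)
False (7.65, array([ 2.51, -0.85, -4.33]), array([-20. , 245. , 214.1]), 0.0116, 61.8)
seat False (8.0, array([ 2.92, -1.47, -4.17]), array([-19.9, 245. , 209.6]), 0.011, 61.7)
(8.56, array([-0.64, -0.06,  0.67]), array([-19.9, 245. , 209.8]), 0.05, 0.0)
handle top z 1846 [0.22728948 0.22823625 0.22862547] (9.31, array([-0.74, -0.41, -0.53]), array([-20.6, 245.2, 298. ]), 0.0503, 0.0)
wrist 609 [[-107.6, 13.9, 30.8], [-81.8, 32.3, 49.1], [-56.1, 35.4, 72.8]]
top 227 [[-122.0, -32.8, 34.1], [-94.1, 10.3, 84.7], [-58.8, 33.4, 106.8]]
```

```bash
cat >> h.py <<'E'
def lean(deg,sg=1):
    a=np.deg2rad(deg); zt=RS@[np.sin(a),0,-np.cos(a)]; yt=sg*RS@[0,1,0]; xt=np.cross(yt,zt)
    return Ro.from_matrix(np.column_stack([xt,yt,zt])).as_quat(), zt
E
python3 - <<'E'
from h import *
f=np.load("/tmp/top.npz");img,X=f["img"],f["X"];L=(X-O)@RS*1000
hsv=cv2.cvtColor(img,cv2.COLOR_RGB2HSV).astype(int)
for n,lo,hi in(("yellow",22,34),("pink",160,176)):
    m=(hsv[...,0]>=lo)&(hsv[...,0]<=hi)&(hsv[...,1]>90)&(L[...,2]>5)&(L[...,2]<110)&(L[...,0]>-320)&(L[...,0]<-100)&(abs(L[...,1])<120)
    print(n,m.sum(),np.percentile(L[m],[2,50,98],axis=0).round(0).tolist())
q0=r.read_state()["joint_positions"]
for sg in(1,-1):
  Q,zt=lean(30,sg)
  for x,z in((-165,180),(-165,36),(-44,36)):
    print(sg,x,z,np.round(r.solve_ik(W(x,0,z)-.025*zt,Q),2) if r.solve_ik(W(x,0,z)-.025*zt,Q) is not None else None)
E
```

```text
yellow 321 [[-274.0, 58.0, 5.0], [-244.0, 85.0, 37.0], [-211.0, 119.0, 98.0]]
pink 198 [[-294.0, -45.0, 7.0], [-268.0, -30.0, 47.0], [-231.0, 21.0, 97.0]]
1 -165 180 None
1 -165 36 [-0.86  0.52  2.11  1.09  0.54  2.61]
1 -44 36 [-0.62  0.61  1.89  0.97  0.5   2.98]
-1 -165 180 [-0.86  0.24  1.97  0.67  0.82 -0.01]
-1 -165 36 [-0.86  0.52  2.11  1.09  0.54 -0.53]
-1 -44 36 [-0.62  0.61  1.89  0.97  0.5  -0.17]
```

View pics/t2.png

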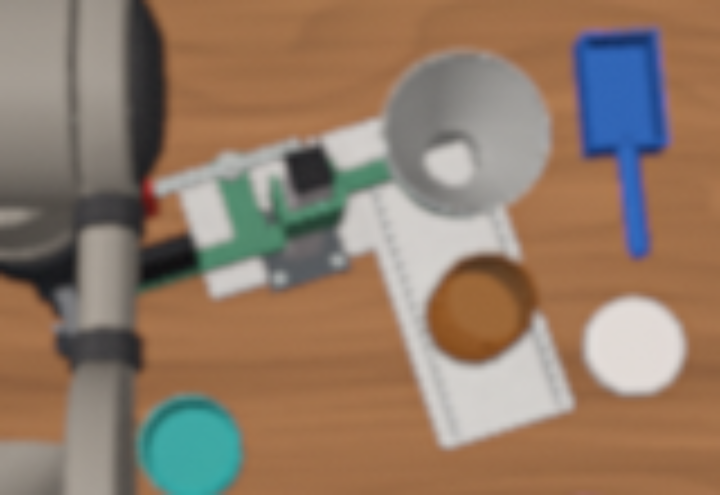

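Arm hangs at about 158 mm (tooth 6) and the amber jar at crop (480,308) is untouched. Now I push the jar. The pink look-alike's edge is about 60 mm behind the tray end, so I come down with a smaller lean.

```bash
python3 - <<'E'
from h import *
p=np.array(r.read_state()["eef_pos"]); r.move_straight([p[0],p[1],.37],speed=.2)
command_gripper(0.0,40)
Q,zt=lean(20,-1); T=lambda x,z:W(x,0,z)-.025*zt
r.reach(T(-160,250),Q); print(F())
print("hit",r.move_straight(T(-160,80),Q,speed=.2,max_force=12),r.move_straight(T(-160,37),Q,speed=.08,max_force=6),F())
r.hold(.1)
img,X=cloud("scene"); save(cv2.resize(img[150:300,130:330],None,fx=4,fy=4),"s3.png")
E
```

```text
(11.54, array([-0.04,  0.87,  0.09]), array([-1.679e+02,  2.000e-01,  2.740e+02]), -0.0003, 0.0)
hit False False (13.23, array([-0.34, -1.02,  0.46]), array([-168.4,   -0.3,   60.8]), -0.0003, 0.0)
```

View pics/s3.png

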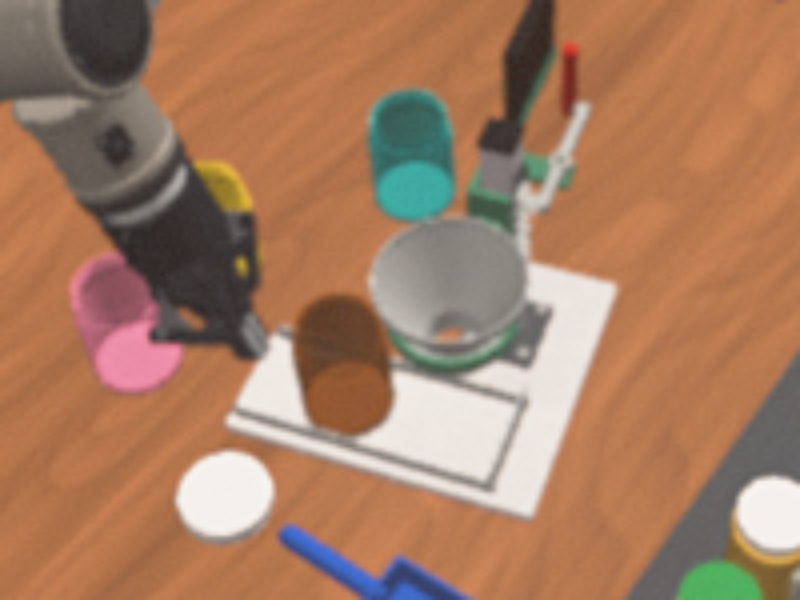

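The shut fingers (250,340) are on the tray centreline behind the amber jar (345,365), and nothing was touched. Pushing now.

```bash
python3 - <<'E'
from h import *
Q,zt=lean(30,-1); T=lambda x,z:W(x,0,z)-.025*zt
print("a",r.move_straight(T(-120,36),Q,speed=.05,max_force=9),F())
print("b",r.move_straight(T(-60,36),Q,speed=.05,max_force=9),F())
print("c",r.move_straight(T(-36,36),Q,speed=.02,max_force=8),F(),"tip x",((r.read_state()["eef_pos"]+.025*zt-O)@RS*1000).round(1))
r.hold(.2); print(F())
img,X=cloud("scene"); save(cv2.resize(img[150:300,130:330],None,fx=4,fy=4),"s4.png")
E
```

```text
a False (14.26, array([-2.02,  0.99,  0.9 ]), array([-1.326e+02, -1.000e-01,  5.780e+01]), 0.0, 1.0)
b False (15.61, array([-1.01,  0.43,  0.03]), array([-72.6,   0. ,  57.6]), 0.0003, 0.2)
c True (16.47, array([-4.56, -0.31,  3.23]), array([-55.1,  -0.4,  57.3]), -0.0, 2.0) tip x [-42.6  -0.4  35.7]
(16.67, array([-2.91, -0.31,  1.75]), array([-55.3,  -0.4,  57.1]), 0.0, 1.3)
```

View pics/s4.png

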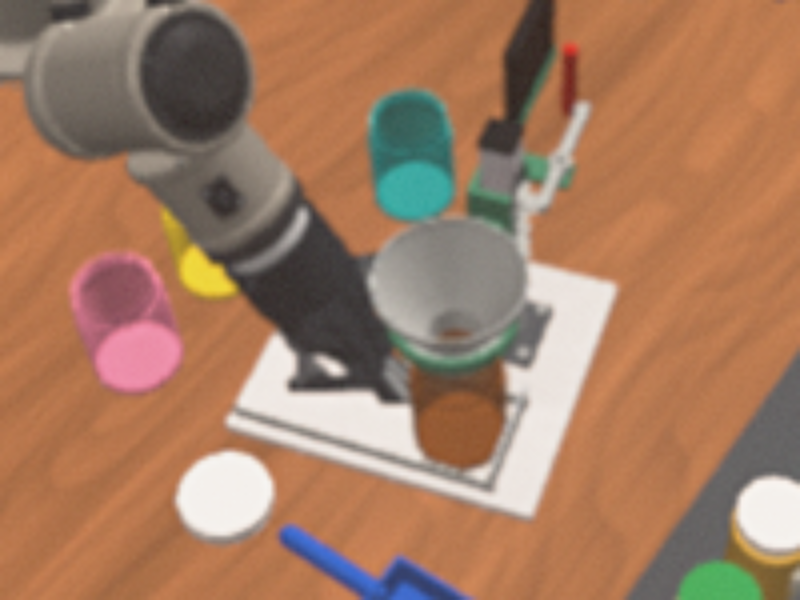

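The jar stands upright under the funnel at (460,415). The tip stalled at x -42.6 mm, which puts the contact face at about -33 mm, consistent with home (expected -35 mm). I back off and go to the trigger.

```bash
python3 - <<'E'
from h import *
Q,zt=lean(30,-1); T=lambda x,y,z:W(x,y,z)-.025*zt
r.move_straight(T(-125,0,37),Q,speed=.12)
Q2,z2=lean(20,-1); T2=lambda x,z:W(x,0,z)-.025*z2
r.move_straight(T2(-150,60),Q2,speed=.15)
r.move_straight(T2(-150,300),Q2,speed=.25)
command_gripper(.08)
G=ori(1); p=CAR(-6.5,93,51,158)
r.reach(W(-100,193,380),G); r.move_straight(p+[0,0,.12],G,speed=.25); print(F())
img,X=cloud("wrist"); L=(X-O)@RS*1000; hsv=cv2.cvtColor(img,cv2.COLOR_RGB2HSV)
m=(hsv[...,1]>140)&((hsv[...,0]<7)|(hsv[...,0]>173))&(L[...,2]>200)&(L[...,2]<240)
print("trigger",m.sum(),np.percentile(L[m],[5,50,95],axis=0).round(1).tolist() if m.any() else "")
img,X=cloud("scene");L=(X-O)@RS*1000; hsv=cv2.cvtColor(img,cv2.COLOR_RGB2HSV)
m=(hsv[...,0]>3)&(hsv[...,0]<16)&(hsv[...,1]>120)&(L[...,2]>20)&(L[...,2]<100)&(abs(L[...,1])<45)&(L[...,0]>-60)&(L[...,0]<40)
print("jar",m.sum(),np.percentile(L[m],[2,50,98],axis=0).round(1).tolist())
save(cv2.resize(img[150:300,130:330],None,fx=4,fy=4),"s5.png")
E
```

```text
(21.47, array([ 0.01, -0.37,  0.21]), array([ -7.3, 192. , 328.7]), 0.08, 0.0)
trigger 233 [[13.4, 191.8, 204.4], [17.6, 198.3, 226.8], [21.9, 201.1, 228.3]]
jar 362 [[-27.8, -33.8, 23.5], [10.9, -27.0, 63.3], [33.1, 31.1, 98.8]]
```

View pics/s5.png

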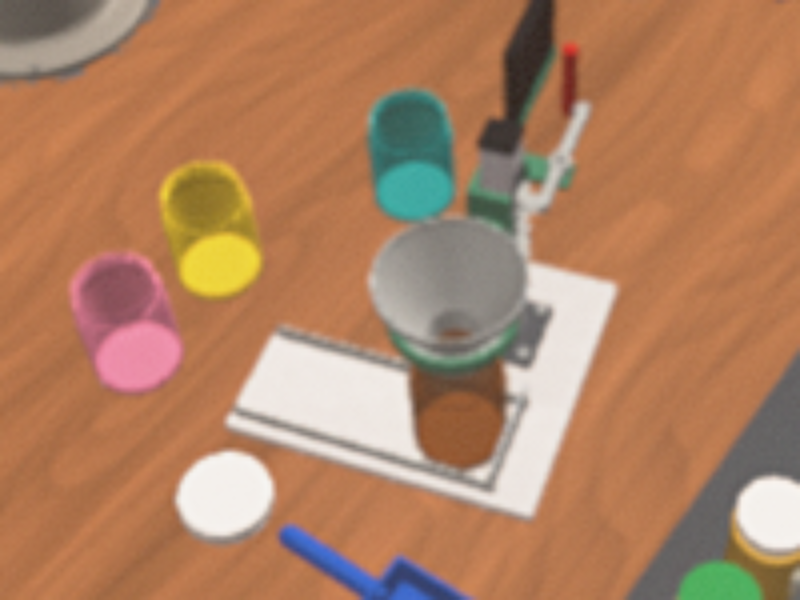

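The jar stands upright at home (its far face at about x 33–35 mm), the arm is still up, and the trigger is where expected. Next I squeeze and lower.

```bash
python3 - <<'E'
from h import *
G=ori(1); p=CAR(-6.5,93,51,158)
print("hit",r.move_straight(p,G,speed=.1,max_force=8),F())
command_gripper(.045,50); print(F())
command_gripper(0.0,50); r.hold(.2); print(F())
E
```

```text
hit False (22.92, array([0.03, 0.78, 0.29]), array([ -6.2, 192.9, 209.7]), 0.0801, 0.0)
(23.35, array([6.09, 0.11, 4.7 ]), array([ -3.8, 192.4, 211.2]), 0.0451, 3.3)
(23.79, array([-6.2 , -2.35, -4.21]), array([ -7.8, 192.4, 208.2]), 0.0355, 53.3)
```

```bash
python3 - <<'E'
from h import *
p=np.array(r.read_state()["eef_pos"])
print("1",r.move_straight(p-[0,0,.027],speed=.025,max_force=7),F())
print("2",r.move_straight(p-[0,0,.050],speed=.008,max_force=4),F())
r.hold(.2);print(F())
E
```

```text
1 False (25.06, array([-3.15, -3.41, -6.73]), array([ -7.8, 192.3, 181.1]), 0.0357, 51.9)
2 True (25.78, array([-0.5 ,  0.2 ,  5.25]), array([ -7.9, 192.3, 179.8]), 0.0354, 50.9)
(25.98, array([-0.14,  1.79,  6.35]), array([ -7.9, 192.3, 179.8]), 0.0356, 50.8)
```

```bash
python3 - <<'E'
from h import *
def hz(X,img):
    L=(X-O)@RS*1000; V=img.max(2)
    m=(V<70)&(abs(L[...,0]+20)<9)&(L[...,1]>232)&(L[...,1]<262)&(L[...,2]>100)&(L[...,2]<250)
    f=(img.max(2).astype(int)-img.min(2)<25)&(np.hypot(L[...,0],L[...,1])<55)&(np.hypot(L[...,0],L[...,1])>38)&(L[...,2]>90)
    return m.sum(),np.percentile(L[m][:,2],[80,95,99]).round(1) if m.any() else None,f.sum(),np.percentile(L[f][:,2],[80,90,98]).round(1) if f.any() else None
f=np.load("/tmp/scene.npz"); print("start(83)",hz(f["X"],f["img"]))
img,X=cloud("scene"); print("now",hz(X,img)); 
save(cv2.resize(img[120:300,150:330],None,fx=3.3,fy=3.3),"s6.png")
img,X=cloud("top"); print("top",hz(X,img)); f=np.load("/tmp/top.npz"); print("top0",hz(f["X"],f["img"]))
print(F())
E
```

```text
start(83) (np.int64(33), array([152.2, 153.9, 154.5]), np.int64(475), array([119.4, 121.5, 124.5]))
now (np.int64(3), array([164.4, 165.4, 165.7]), np.int64(540), array([160.2, 163.4, 165.9]))
top (np.int64(76), array([195.3, 197.1, 198.3]), np.int64(477), array([160.1, 164.4, 167. ]))
top0 (np.int64(63), array([153.1, 154.6, 155.8]), np.int64(426), array([117.5, 122.1, 124.6]))
(26.08, array([0.44, 0.87, 6.38]), array([ -7.8, 192.3, 179.8]), 0.0353, 50.8)
```

View pics/s6.png

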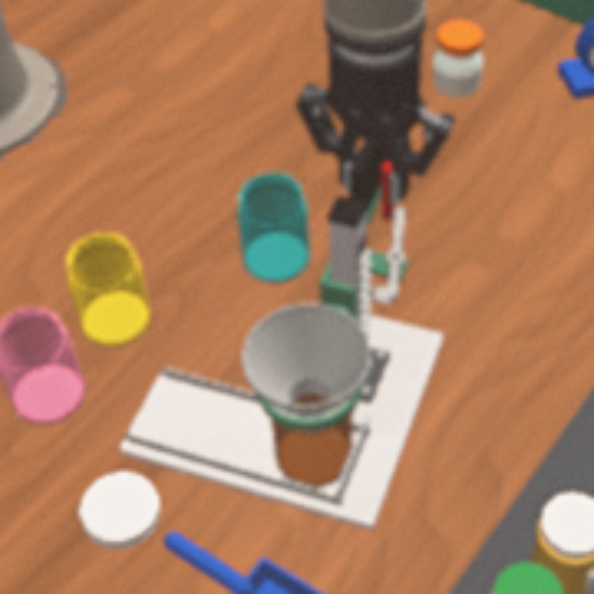

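The rim and the handle top both rose about 42 mm from the start, so the carriage is at about 125 mm. The shoulder is on the jar's rim, pressed lightly (about 12 N) with no gap left to drop. I release it now.

```bash
python3 - <<'E'
from h import *
command_gripper(0.0,20); print(F())
command_gripper(.08); r.hold(.2); print(F())
p=np.array(r.read_state()["eef_pos"])
print(r.move_straight(p+[0,0,.14],speed=.15,max_force=8),F()); r.hold(.3)
for n in("scene","top"):
    img,X=cloud(n); L=(X-O)@RS*1000; V=img.max(2)
    f=(V.astype(int)-img.min(2)<25)&(abs(np.hypot(L[...,0],L[...,1])-46.5)<8.5)&(L[...,2]>90)
    m=(V<70)&(abs(L[...,0]+20)<9)&(L[...,1]>178)&(L[...,1]<262)&(L[...,2]>100)&(L[...,2]<212)
    hsv=cv2.cvtColor(img,cv2.COLOR_RGB2HSV)
    t=(hsv[...,1]>140)&((hsv[...,0]<7)|(hsv[...,0]>173))&(L[...,2]>160)&(L[...,2]<205)&(abs(L[...,1]-195)<20)
    print(n,np.percentile(L[f][:,2],[80,90,98]).round(1),np.percentile(L[m][:,2],[80,95]).round(1) if m.any() else "", "trig",np.median(L[t],0).round(1) if t.any() else "")
E
```

```text
(26.3, array([-0.59,  1.3 ,  6.2 ]), array([ -7.9, 192.3, 179.8]), 0.0359, 50.8)
(27.0, array([ 0.11, -0.58,  0.77]), array([ -9.5, 191.9, 177.8]), 0.0801, 0.0)
False (28.08, array([0.16, 0.11, 0.28]), array([ -9.9, 192. , 316.8]), 0.0802, 0.0)
scene [160.7 163.5 166.1] [193.5 195.7] trig [ 12.  187.8 184.6]
top [159.6 164.4 166.4] [195.4 196.9] trig
```

```bash
python3 -c "
from h import *
print(r.finish_job())"
```

```text
the job is handed in; nothing more can be done
None
```

I handed the job in at about 28 s: the amber jar is home against the end stop, the funnel's shoulder rests on its rim with the carriage at about 125 mm, and the trigger and handle are let go. The verdict wasn't shown to me.

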